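# Corner a machined block in the clamping fixture and click its hold-down shut

## Task

Take the aluminium block out of the carrier and lay it flat on the blue fixture, bores facing up and long side along the side fence, pushed square and flush into the fence corner; set it down gently and let go of it there before you turn the clamp. Then turn the red clamp knob clockwise until it clicks past its detent and the steel finger stays over the block. Leave the other blocks in the carrier and everything else on the bench where it is.

Things in the scene. Friction and masses are not known exactly. Their poses are not given: they have to be found in the camera images.
- block: bright aluminium block, 90 mm long, 44 wide, 32 thick, 0.34 kg, with a row of three dark bores (drawn only, 24 mm across) on one 90 x 44 face. Starts standing on end in one of the carrier's pockets. Origin: centre of the end it stands on; z along its length, y across its width, x is the way the bored face looks
- block_mid (a point): middle of the aluminium block (axes as the block's)
- bore_face (a point): middle of the block's bored face, 16 mm from the block's middle (axes as the block's)
- fixture: blue plate fixed to the bench, 220 mm (x, -100 to 120) by 170 (y), 12 thick, origin on its underside, x away from the robot, z up. It carries two steel fences and, at x 70, y 8 mm, the knob's post. Home for the block: either end on the back fence and a long side on the side fence, its middle then 45 mm in -x and 22 mm in -y from the corner
- corner (a point): inner corner of the fences, on the plate's top (x 30, y 30, z 12 mm in the fixture's frame, same axes)
- back_fence (a point): middle of the back fence's working face at its top edge; steel, 18 mm high over the plate, 12 thick, 100 long, runs along the fixture's y (from -50 to 50 mm), its working face at x = 30 mm looks to -x (towards the robot)
- side_fence (a point): middle of the side fence's working face at its top edge; steel, 18 mm high over the plate, 12 thick, 60 long, runs along the fixture's x (from -30 to 30 mm), its working face at y = 30 mm looks to -y
- clamp (a joint): angle of the red clamp knob, rad: 0 fully open, grows clockwise seen from above, 1.7 fully home against its stop. It takes up to about 0.2 N m; the crest of the detent is at about 1.28: let go before that it springs back or stays short, past it it snaps on by itself to 1.7 and stays
- knob_grip (a point): on the knob's axis at the height to grip, 84 mm above the bench. The grip is a red upright bar 44 mm long (along this point's x), 14 thick, its top 12 mm above this point; under it, 22 mm below this point, is the top of a disc 46 mm across
- finger_tip (a point): end of the steel hold-down finger that turns with the knob, 70 mm from its axis to the bar's -x, 18 mm wide, 8 thick. Its underside is 34 mm above the plate, 2 mm over a block lying flat. With the knob home it points to the fixture's -x, over the block
- carrier: fixed black carrier, 60 mm (x) by 186 mm (y), walls 46 mm high, three pockets in a row along y at -58, 0 and 58 mm, floor 6 mm thick; origin at the centre of its underside, z up. Each pocket holds one block standing on end (top 96 mm above the bench), with 14 mm between neighbours; the aluminium block's bores face the carrier's +x
- iron_block: black block of the same size standing in the carrier, origin and axes as the aluminium block's; to be left there
- brass_block: brass block of the same size standing in the carrier, origin and axes as the aluminium block's; to be left there
- jar: small amber jar, 54 mm across, 55 mm high, standing between carrier and fixture; origin at the centre of its underside
- deburrer: yellow-handled deburring tool about 150 mm long lying nearest the robot; origin near its middle, x along it
- ring_gauge: steel ring gauge, 64 mm across, 18 mm high, towards the back of the bench; origin at the centre of its underside
- spray_can: green can, 62 mm across, 170 mm high, at the left side of the bench; origin at the centre of its underside
- hammer: hammer about 240 mm long lying at the right side of the bench; x along it
- gauge_box: closed orange box 100 x 70 x 30 mm, towards the back of the bench; origin at the centre of its underside, z up
There are look-alikes about, which are no part of the job. There is more than one size of the block; the one meant has the size given above.

How it is judged:
On the way, in this order (a step that is already met when the one before it is completed fails the run):
1. the aluminium block lies home in the fence corner, bores up, let go, with the clamp still open (x of block_mid in the frame of corner between -0.0475 and -0.043 m and y of block_mid in the frame of corner between -0.0245 and -0.02 m and angle between the z axis of block and the x axis of fixture, either way round below 0.035 rad and z of bore_face in the frame of corner between 0.029 and 0.035 m and linear speed of block below 0.02 m/s and value of joint clamp below 0.5 rad and contact force between the fingers and block below 0.1 N), for 0.2 s.
2. the knob has clicked past its detent (value of joint clamp above 1.55 rad), for 0.1 s.
At the end, for the whole second after the job is handed in: The aluminium block lies at rest on the fixture with its bores up, its end within about 2 mm of the back fence, its long side within about 2 mm of the side fence and square to them within 2 degrees, and the clamp knob rests past its detent (above 1.55 rad) (x of block_mid in the frame of corner between -0.0475 and -0.043 m and y of block_mid in the frame of corner between -0.0245 and -0.02 m and angle between the z axis of block and the x axis of fixture, either way round below 0.035 rad and z of bore_face in the frame of corner between 0.029 and 0.035 m and linear speed of block below 0.02 m/s and value of joint clamp above 1.55 rad); the robot touches nothing.
It fails at once if the block is banged on the fixture (over 80 N) (contact force between block and fixture above 80 N).
It fails at once if another block, or any other thing on the bench, is moved by more than 2 to 3 cm (distance of any of iron_block, brass_block from where it was at the start of the episode above 0.02 m or distance of any of jar, deburrer, ring_gauge, spray_can, hammer, gauge_box from where it was at the start of the episode above 0.03 m).
It also fails if it takes over 72 s, if anything falls off the work surface, if the arm or the gripper's body presses on something with over 40 N, if the wrist force passes 120 N, or if a joint passes its speed limit or range.

## Robot

A 7-joint arm with a two-finger parallel gripper is mounted at the origin on the work surface. World frame = base frame: x ahead of the robot, y to its left, z up, the work surface at z = 0. Lengths are in m, angles in rad, forces in N, time in s.
With the tool pointing down it reaches from about 0.4 to 0.875 m from the base axis. Payload 19.3 kg.
Tool frame: the origin (TCP) lies at the very end of the fingers, on their centre line; the grasp point (between the pads) lies 19 mm behind it; z points along the fingers, y is the line along which they close (so a half turn about z gives the same grasp; the last joint's range is limited). The gripper opens to 85 mm and grips with 20 to 120 N. Pads are 22 mm wide; open, the fingers measure 114 mm over their backs; the gripper's body (76 mm by 85 mm) begins 54 mm behind the grasp point. The pads swing forward as they close: fully open they stand 13 mm farther back than shut.
Start: joints at [-1.293, 0.521, -0.036, 1.599, 0.021, 1.021, -0.113], TCP at [0.213, 0.588, 0.194] pointing down, gripper open.
Joint ranges: [-2.91, 2.91], [-0.3, 2.13], [-1.5, 1.42], [0.17, 2.43], [-1.26, 4.41], [0.16, 1.93], [-2.52, 2.52]. Speed limits (rad/s): [1.89, 1.89, 2.39, 2.39, 3.01, 3.01, 3.01].

## Interface

Orientations are given as [roll, pitch, yaw] about the fixed x, y, z axes, in that order (R = Rz(yaw) Ry(pitch) Rx(roll)).
In Python, from workcell import observe, grab_frame, job_done gives the robot as it stands.
- The arm moves only by the tool move_arm, never from a script. Its argument "plan" is a list that holds one entry, the list of rows, each a list of 7 numbers: the shift along the tool's x, y, z each as a share of 0.02 m, from -1 to 1, then the turn, a rotation vector about the tool's x, y, z each as a share of 6 degrees, from -1 to 1, then the opening, from -1 (shut) to 1 (fully open). A call has exactly 10 rows; each row shifts and turns the commanded pose from where the row before left it, along the tool's axes as they then stand; what a row does not reach is not made up. A row lasts 1/10 s, in which the tool goes at most 50 mm and 8.59 degrees, less where a joint would pass 70% of its speed; a pose out of reach is approached as far as the arm can. A call with a number of a shift or a turn outside -1 to 1 is refused whole. A call with a gripper value outside its range is refused whole. The fingers move at their own pace and stop on an object; "grip_force" is the grip in N (left out, the last holds). Time passes only in rows, so rows that do not move let the fingers close, or fill a call up. It gives the time, the measured TCP pose, the force, the opening and the grip force at its end, in the units of the state.
- observe(): the state, without advancing time (a new reading comes with each control period).
- grab_frame(name): name is "side" or "top" or "wrist"; returns a dict with "color" (480x640x3 uint8, red, green, blue), "intrinsics" (3x3 intrinsics, pixels), "position" and "orientation" of the camera in the world; the wrist camera has in their place "tool_from_camera" (4x4, takes a point from camera to tool coordinates, whose origin is the TCP and whose axes are the flange's). Camera axes: x right, y down, z forward; pixel columns grow to the right and rows downward; lengths in m; the calibration is good to about 2 mm. The wrist camera is an equidistant fisheye: a pixel r from the principal point sees the ray r / f radians off the axis. A picture is of the moment at which its call begins: read the wrist's pose just before it. There is no depth.
- job_done(): hands the job in; it is judged then, once.
The state is a dict: "clock": time; "qpos": joint angles; "qd": joint speeds; "joint_efforts": joint torques, N m; "position": TCP position; "tool_rot": TCP orientation; "force": force on the tool from outside, world axes, zero at the start; "moment": the same for the moment, N m; "grip_width": finger opening in m; "finger_force": force on a finger pad.
Only numpy, scipy, OpenCV 4.12 (cv2) and the standard library are available. Lean on these libraries where they do the work, as an engineer would, in place of code of your own. Each camera call takes 0.05 s, during which the arm holds its last target. There are 200 camera calls.

## Working session

There is one attempt and no reset: what is moved stays moved. The work goes in short steps, Python scripts to look and compute and a tool call to move; the robot and the scene stay as the last step left them, time stands still between calls to the robot, and variables do not carry over. Pictures are saved under pics/ and viewed, at most 10 in all, crops included, and the job is handed in when it is done.

Besides the shell and the picture viewer there is one more tool, called after "Emit:" as name([rows], argument=value, ...), one row to a line, values as JSON. move_arm: Moves the arm, as the interface text tells. Shift numbers are shares of 0.02 m and turn numbers shares of 6 degrees, none past 1 either way. Its arguments: {"type":"object","properties":{"plan":{"type":"array"},"grip_force":{"type":"number"}},"required":["plan"]}

```bash
mkdir -p pics; ls
python3 - <<'E'
from workcell import observe, grab_frame
import cv2,pickle
s=observe();print({k:s[k] for k in('clock','position','tool_rot','grip_width','force')})
for n in('side','top','wrist'):
    f=grab_frame(n);pickle.dump(f,open(f'pics/{n}0.pkl','wb'));cv2.imwrite(f'pics/{n}0.png',f['color'][:,:,::-1])
    print(n,{k:v for k,v in f.items() if k!='color'})
E
```

```text
pics
{'clock': 0.0, 'position': array([0.21293164, 0.58723147, 0.19394469]), 'tool_rot': array([-3.14050077e+00,  9.28021636e-05,  2.79381865e+00]), 'grip_width': 0.08575731870968098, 'force': array([0.56253142, 0.34681188, 0.45094545])}
side {'intrinsics': array([[514.19841413,   0.        , 321.56587168],
       [  0.        , 514.19841413, 242.73127862],
       [  0.        ,   0.        ,   1.        ]]), 'position': array([-0.0847775 , -0.70820418,  0.8749906 ]), 'orientation': array([-2.2654351 ,  0.00961331, -0.72527971])}
top {'intrinsics': array([[466.78928679,   0.        , 319.71653259],
       [  0.        , 466.78928679, 236.88512452],
       [  0.        ,   0.        ,   1.        ]]), 'position': array([0.4292432 , 0.00798418, 1.18799273]), 'orientation': array([-3.02836567,  0.00896348, -1.56757393])}
wrist {'intrinsics': array([[371.64829954,   0.        , 319.99195735],
       [  0.        , 371.64829954, 230.15131277],
       [  0.        ,   0.        ,   1.        ]]), 'tool_from_camera': array([[ 7.67130008e-04, -9.44886152e-01, -3.27398186e-01,
         8.41699566e-02],
       [ 9.99999695e-01,  6.75735108e-04,  3.92906964e-04,
        -4.26444217e-04],
       [-1.50017901e-04, -3.27398387e-01,  9.44886381e-01,
        -1.79726931e-01],
       [ 0.00000000e+00,  0.00000000e+00,  0.00000000e+00,
         1.00000000e+00]])}
```

View pics/top0.png

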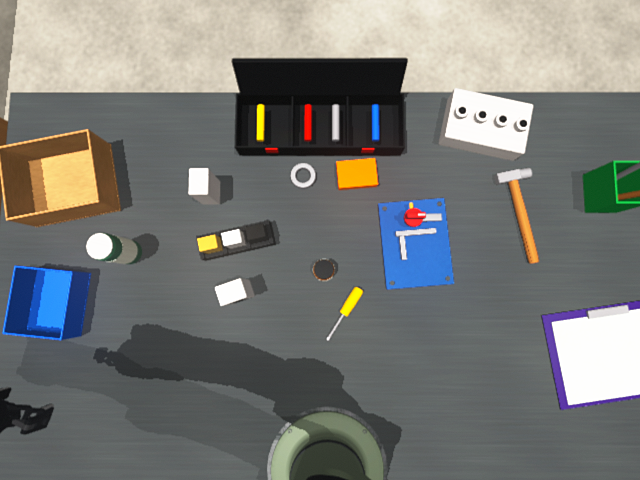

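View pics/side0.png

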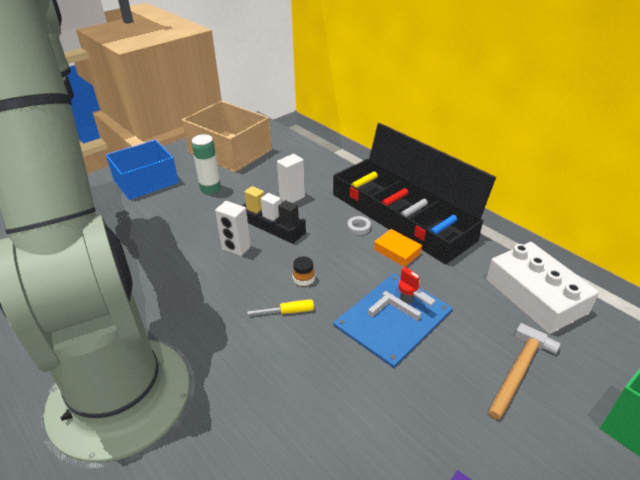

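The top view shows the carrier at about (236,240), with the aluminium block in the middle pocket at (232,238). The fixture is at (416,243), with its corner near (405,236) and the knob at (414,217). Look-alikes stand at (201,183) and (231,292). In the side view the aluminium block's bores are hidden, so they face away from the robot.

```bash
cat > h.py <<'E'
import numpy as np,cv2,pickle
from scipy.spatial.transform import Rotation as R
def rot(e): return R.from_euler('xyz',e).as_matrix()
def ray(f,uv,st=None):
    """origin, unit directions (N,3) for pixels; st = state for the wrist camera"""
    uv=np.atleast_2d(uv).astype(float);K=f['intrinsics'];n=(uv-K[:2,2])/[K[0,0],K[1,1]]
    if st is None:
        d=np.c_[n,np.ones(len(n))];Rm,o=rot(f['orientation']),f['position']
    else:
        r=np.linalg.norm(n,axis=1);d=np.c_[n*np.sinc(r/np.pi)[:,None],np.cos(r)] 
        T=np.eye(4);T[:3,:3]=rot(st['tool_rot']);T[:3,3]=st['position'];T=T@f['tool_from_camera'];Rm,o=T[:3,:3],T[:3,3]
    d=d@Rm.T;return o,d/np.linalg.norm(d,axis=1)[:,None]
def plane(f,uv,z,st=None):
    o,d=ray(f,uv,st);return o+d*((z-o[2])/d[:,2])[:,None]
def tri(o1,d1,o2,d2):
    A=np.c_[d1,-d2];s=np.linalg.lstsq(A,o2-o1,rcond=None)[0];a,b=o1+d1*s[0],o2+d2*s[1];return (a+b)/2,np.linalg.norm(a-b)
E
python3 - <<'E'
from h import *
t=cv2.imread('pics/top0.png');s=cv2.imread('pics/side0.png')
a=cv2.resize(t[205:275,185:285],None,fx=4,fy=4,interpolation=2);b=cv2.resize(t[190:295,370:460],None,fx=3.8,fy=3.8,interpolation=2)
c=cv2.resize(s[175:250,205:310],None,fx=3.8,fy=3.8,interpolation=2)
im=np.zeros((580,800,3),np.uint8);im[:280,:400]=a;im[:b.shape[0],405:405+b.shape[1]]=b[:,:395];im[290:290+c.shape[0],:399]=c[:,:399];cv2.imwrite('pics/crop1.png',im)
f=pickle.load(open('pics/top0.pkl','rb'))
for n,p,z in [('blktop',(232,238),.096),('brass',(207,243),.096),('jar',(324,269),.055),('decoyNear',(231,292),.09),('decoyFar',(200,177),.12),('ring',(303,175),.018),('defA',(328,340),.01),('defB',(360,290),.01),('knob',(414,217),.096),('corner',(405,236),.03),('box',(357,173),.03)]:print(n,plane(f,p,z)[0].round(3))
E
```

```text
blktop [0.55  0.225 0.096]
brass [0.538 0.284 0.096]
jar [0.48  0.008 0.055]
decoyNear [0.424 0.225 0.09 ]
decoyFar [0.691 0.299 0.12 ]
ring [0.722 0.062 0.018]
defA [ 0.306 -0.002  0.01 ]
defB [ 0.429 -0.082  0.01 ]
knob [ 0.601 -0.204  0.096]
corner [ 0.564 -0.194  0.03 ]
box [ 0.724 -0.075  0.03 ]
```

View pics/crop1.png

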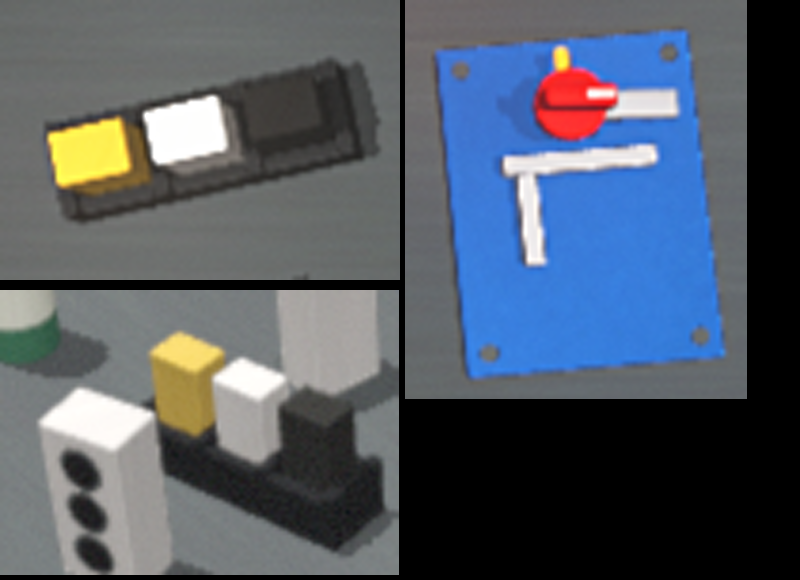

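The crop shows the aluminium block's top face at about (221–242, 229–247) in the top view and near (272,199) in the side view. The knob finger points along the fixture's -y, so the clamp is open.

Run:
```python
from h import *
T=pickle.load(open('pics/top0.pkl','rb'));S=pickle.load(open('pics/side0.pkl','rb'))
def blob(f,m,box):
    x0,y0,x1,y1=box;k=np.zeros(m.shape,np.uint8);k[y0:y1,x0:x1]=m[y0:y1,x0:x1]
    c=max(cv2.findContours(k,cv2.RETR_EXTERNAL,cv2.CHAIN_APPROX_NONE)[0],key=cv2.contourArea);return c
tc=T['color'].astype(int);g=tc.min(2)
print('top vals',g[238,232],g[250,236],g[238,244]); sc=S['color'].astype(int);print('side',sc[199,271],sc[212,268],sc[210,278])
c=blob(T,g>225,(212,220,252,262));r=cv2.minAreaRect(c);bx=cv2.boxPoints(r);print('top rect',r)
P=plane(T,bx,.096);print(P.round(4),P.mean(0).round(4),[np.linalg.norm(P[i]-P[i-1]).round(4) for i in range(4)])
m=sc.min(2);c2=blob(S,m>m[199,271]-12,(255,185,290,220));r2=cv2.minAreaRect(c2);M=cv2.moments(c2);u2=(M['m10']/M['m00'],M['m01']/M['m00']);print('side',u2,cv2.contourArea(c2))
o1,d1=ray(T,r[0]);o2,d2=ray(S,u2);print('tri',tri(o1,d1[0],o2,d2[0]))
b=(tc[:,:,2]>150)&(tc[:,:,0]<90);c=blob(T,b,(370,190,465,300));q=cv2.boxPoints(cv2.minAreaRect(cv2.convexHull(c)));P=plane(T,q,.012);print('fixture',P.round(4),P.mean(0).round(4),[np.linalg.norm(P[i]-P[i-1]).round(4) for i in range(4)])
for i in range(4):print(np.degrees(np.arctan2(*(P[i]-P[i-1])[1::-1])).round(2))
# knob in two views
kt=(tc[:,:,0]>170)&(tc[:,:,1]<60);ks=(sc[:,:,0]>150)&(sc[:,:,1]<60)
ct=blob(T,kt,(395,200,440,235));cs=blob(S,ks,(390,255,430,310));print('knob',cv2.boundingRect(ct),cv2.boundingRect(cs))
```

```text
top vals 253 69 77
side [255 254 250] [169 166 164] [96 96 92]
top rect ((230.82693481445312, 237.1345977783203), (13.532012939453125, 18.04268455505371), 78.69007110595703)
[[0.5638 0.2522 0.096 ]
 [0.5724 0.2105 0.096 ]
 [0.5409 0.2035 0.096 ]
 [0.5324 0.2451 0.096 ]] [0.5524 0.2278 0.096 ] [np.float64(0.0323), np.float64(0.0425), np.float64(0.0323), np.float64(0.0424)]
side (270.089552238806, 198.02238805970148) 67.0
tri (array([0.55257126, 0.22802505, 0.09467771]), np.float64(0.00021149597967569633))
fixture [[ 0.65   -0.1289  0.012 ]
 [ 0.6677 -0.3009  0.012 ]
 [ 0.446  -0.3166  0.012 ]
 [ 0.4288 -0.1483  0.012 ]] [ 0.5481 -0.2237  0.012 ] [np.float64(0.2221), np.float64(0.1729), np.float64(0.2223), np.float64(0.1693)]
5.01
-84.12
-175.93
95.86
knob (405, 208, 20, 10) (399, 267, 20, 28)
```

Emit:
move_arm([
  [[-1, -0.5, 0, 0, 0, 0, 1], [-1, -0.5, 0, 0, 0, 0, 1], [-1, -0.5, 0, 0, 0, 0, 1], [-1, -0.5, 0, 0, 0, 0, 1], [-1, -0.5, 0, 0, 0, 0, 1], [-1, -0.5, 0, 0, 0, 0, 1], [-1, -0.5, 0, 0, 0, 0, 1], [-1, -0.5, 0, 0, 0, 0, 1], [-1, -0.5, 0, 0, 0, 0, 1], [-1, -0.5, 0, 0, 0, 0, 1]],
])

```text
clock: 1.15
position: [0.3675, 0.4246, 0.1943]
tool_rot: [-3.141, -0.0, 2.794]
force: [0.4, 0.0, -0.3]
grip_width: 0.0855
finger_force: 0.0
```

Emit:
move_arm([
  [[-1, -0.5, 0, 0, 0, 0, 1], [-1, -0.5, 0, 0, 0, 0, 1], [-1, -0.5, 0, 0, 0, 0, 1], [-1, -0.5, 0, 0, 0, 0, 1], [-1, -0.5, 0, 0, 0, 0, 1], [-1, -0.5, 0, 0, 0, 0, 1], [-1, -0.5, 0, 0, 0, 0, 1], [-1, -0.5, 0, 0, 0, 0, 1], [-1, -0.5, 0, 0, 0, 0, 1], [-1, -0.5, 0, 0, 0, 0, 1]],
])

```text
clock: 2.15
position: [0.5214, 0.2624, 0.1943]
tool_rot: [-3.141, -0.0, 2.794]
force: [0.3, 0.9, -0.3]
grip_width: 0.0851
finger_force: 0.0
```

Emit:
move_arm([
  [[-1, -0.55, 0, 0, 0, 0, 1], [-1, -0.55, 0, 0, 0, 0.9, 1], [0, 0, 0, 0, 0, 1, 1], [0, 0, 0, 0, 0, 1, 1], [0, 0, 0, 0, 0, 1, 1], [0, 0, 0, 0, 0, 1, 1], [0, 0, 0, 0, 0, 1, 1], [0, 0, 0, 0, 0, 1, 1], [0, 0, 0, 0, 0, 1, 1], [0, 0, 0, 0, 0, 1, 1]],
])

```text
clock: 3.15
position: [0.5509, 0.2288, 0.1943]
tool_rot: [-3.141, 0.0, 1.858]
force: [0.5, 0.5, 0.6]
grip_width: 0.0853
finger_force: 0.0
```

Run:
```python
from h import *
from workcell import observe,grab_frame
s=observe();f=grab_frame('wrist');pickle.dump((s,f),open('pics/w1.pkl','wb'));cv2.imwrite('pics/w1.png',f['color'][:,:,::-1])
print(s['clock'],s['position'],s['tool_rot'],s['qpos'].round(3))
```

```text
3.15 [0.55085398 0.22884222 0.19430347] [-3.14116817e+00  9.67632592e-05  1.85752067e+00] [-0.695  0.492  0.29   1.69  -0.163  0.983 -0.06 ]
```

View pics/w1.png

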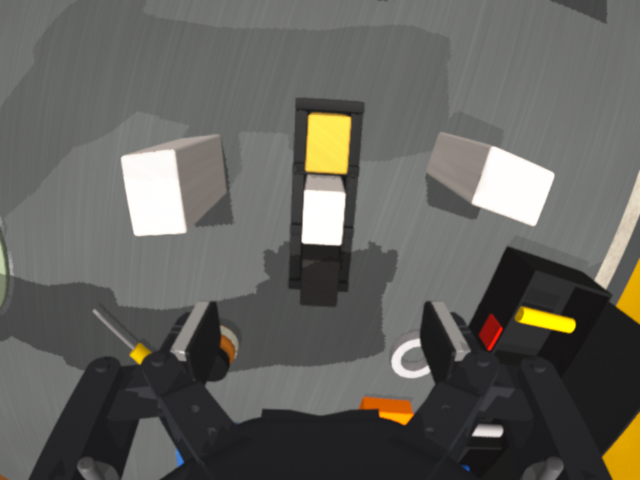

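The wrist view shows the block top at about (302–346, 190–245), centred between the fingers. No bores are visible on the robot-side face.

Run:
```python
from h import *
s,f=pickle.load(open('pics/w1.pkl','rb'));T=pickle.load(open('pics/top0.pkl','rb'))
m=(f['color'].min(2)>225).astype(np.uint8);k=np.zeros_like(m);k[160:260,290:360]=m[160:260,290:360]
c=max(cv2.findContours(k,0,1)[0],key=cv2.contourArea);q=cv2.boxPoints(cv2.minAreaRect(c));print(q)
P=plane(f,q,.0955,s);print(P.round(4),P.mean(0).round(4))
for i in range(4):v=P[i]-P[i-1];print(np.linalg.norm(v).round(4),np.degrees(np.arctan2(v[1],v[0])).round(1))
o,d=ray(f,q.mean(0),s);o2,d2=ray(T,(230.83,237.13));print(tri(o,d[0],o2,d2[0]))
```

```text
[[301.15738 241.79697]
 [304.89847 189.42133]
 [344.34012 192.23859]
 [340.59903 244.61423]]
[[0.5428 0.2031 0.0955]
 [0.534  0.2453 0.0955]
 [0.5637 0.2518 0.0955]
 [0.5739 0.2098 0.0955]] [0.5536 0.2275 0.0955]
0.0318 -167.9
0.0431 101.8
0.0304 12.3
0.0433 -76.4
(array([0.55293931, 0.22792816, 0.09538925]), np.float64(0.0010409873839643698))
```

Emit:
move_arm([
  [[-0.05, 0.1, 0, 0, 0, 0.7, 1], [0, 0, 0.9, 0, 0, 0, 1], [0, 0, 0.9, 0, 0, 0, 1], [0, 0, 0.9, 0, 0, 0, 1], [0, 0, 0.9, 0, 0, 0, 1], [0, 0, 0.9, 0, 0, 0, 1], [0, 0, 0.9, 0, 0, 0, 1], [0, 0, 0.9, 0, 0, 0, 1], [0, 0, 0.6, 0, 0, 0, 1], [0, 0, 0, 0, 0, 0, 1]],
])

```text
clock: 4.2
position: [0.5524, 0.2281, 0.0551]
tool_rot: [-3.139, 0.001, 1.79]
force: [-1.1, 0.2, 0.0]
grip_width: 0.0852
finger_force: 0.0
```

Emit:
move_arm([
  [[0, 0, 0, 0, 0, 0, -0.6], [0, 0, 0, 0, 0, 0, -1], [0, 0, 0, 0, 0, 0, -1], [0, 0, 0, 0, 0, 0, -1], [0, 0, 0, 0, 0, 0, -1], [0, 0, 0, 0, 0, 0, -1], [0, 0, 0, 0, 0, 0, -1], [0, 0, 0, 0, 0, 0, -1], [0, 0, 0, 0, 0, 0, -1], [0, 0, 0, 0, 0, 0, -1]],
], grip_force=50)

```text
clock: 5.2
position: [0.5536, 0.2288, 0.0574]
tool_rot: [3.141, -0.0, 1.789]
force: [-1.7, -1.1, 10.0]
grip_width: 0.0288
finger_force: 48.6
```

Emit:
move_arm([
  [[0, 0, -0.5, 0, 0, 0, -1], [0, 0, -1, 0, 0, 0, -1], [0, 0, -1, 0, 0, 0, -1], [0, 0, -1, 0, 0, 0, -1], [0, 0, -1, 0, 0, 0, -1], [0, 0, -1, 0, 0, 0, -1], [0, 0, -1, 0, 0, 0, -1], [-1, 0, 0, 0, 0, 0, -1], [-1, 0, 0, 0, 0, 0, -1], [-1, 0, 0, 0, 0, 0, -1]],
])

```text
clock: 6.2
position: [0.5661, 0.1692, 0.1871]
tool_rot: [3.141, -0.0, 1.789]
force: [1.0, -0.4, -4.1]
grip_width: 0.0283
finger_force: 49.7
```

Emit:
move_arm([
  [[-1, 0, 0, 0, 0, 0, -1], [-1, 0, 0, 0, 0, 0, -1], [-1, 0, 0, 0, 0, 0, -1], [-1, 0, 0, 0, 0, 0, -1], [-1, 0, 0, 0, 0, 0, -1], [-1, 0, 0, 0, 0, 0, -1], [-1, 0, 0, 0, 0, 0, -1], [-1, 0, 0, 0, 0, 0, -1], [-1, 0, 0, 0, 0, 0, -1], [-1, 0, 0, 0, 0, 0, -1]],
])

```text
clock: 7.2
position: [0.6092, -0.0262, 0.187]
tool_rot: [-3.141, -0.0, 1.788]
force: [0.2, 0.7, -4.6]
grip_width: 0.0281
finger_force: 49.7
```

Emit:
move_arm([
  [[-1, 0.2, 0, 0, 0, 0, -1], [-1, 0.2, 0, 0, 0, 0, -1], [-0.7, 0, 0, 0, 0, 0.6, -1], [0, 0, 0, 0, 0, 0.65, -1], [0, 0, 1, 0, 0, 0, -1], [0, 0, 1, 0, 0, 0, -1], [0, 0, 1, 0, 0, 0, -1], [0, 0, 0.5, 0, 0, 0, -1], [0, 0, 0, 0, 0, 0, -1], [0, 0, 0, 0, 0, 0, -1]],
])

```text
clock: 8.2
position: [0.6292, -0.0765, 0.1173]
tool_rot: [3.141, 0.0, 1.657]
force: [0.5, -0.3, -3.8]
grip_width: 0.0283
finger_force: 49.9
```

Emit:
move_arm([
  [[0, 0, 0.8, 0, 0, 0, -1], [0, 0, 0.8, 0, 0, 0, -1], [0, 0, 0.8, 0, 0, 0, -1], [0, 0, 0.5, 0, 0, 0, -1], [0, 0, 0.1, 0, 0, 0, -1], [0, 0, 0.1, 0, 0, 0, -1], [0, 0, 0.05, 0, 0, 0, -1], [0, 0, 0.05, 0, 0, 0, -1], [0, 0, 0, 0, 0, 0, -1], [0, 0, 0, 0, 0, 0, -1]],
])

```text
clock: 9.2
position: [0.6289, -0.0764, 0.0528]
tool_rot: [3.141, 0.0, 1.657]
force: [-0.1, -1.0, -3.7]
grip_width: 0.0281
finger_force: 49.9
```

Emit:
move_arm([
  [[0, 0, 0.05, 0, 0, 0, -1], [0, 0, 0.05, 0, 0, 0, -1], [0, 0, 0, 0, 0, 0, -1], [0, 0, 0, 0, 0, 0, -0.3], [0, 0, 0, 0, 0, 0, 0.2], [0, 0, 0, 0, 0, 0, 0.6], [0, 0, 0, 0, 0, 0, 1], [0, 0, 0, 0, 0, 0, 1], [0, 0, 0, 0, 0, 0, 1], [0, 0, 0, 0, 0, 0, 1]],
])

```text
clock: 10.2
position: [0.6288, -0.0763, 0.0505]
tool_rot: [-3.142, 0.0, 1.658]
force: [-0.4, 0.2, 0.3]
grip_width: 0.0856
finger_force: 0.0
```

Emit:
move_arm([
  [[0, 0, -0.5, 0, 0, 0, 1], [0, 0, -1, 0, 0, 0, 1], [0, 0, -1, 0, 0, 0, 1], [0, 0, -1, 0, 0, 0, 1], [0, 0, -0.5, 0, 0, 0, 0.5], [0, 0.5, 0, 0, 0, 0, -1], [0, 1, 0, 0, 0, 0, -1], [0, 1, 0, 0, 0, 0, -1], [0, 0, 0, 0, 0, 0, -1], [0, 0, 0, 0, 0, 0, -1]],
])

```text
clock: 11.2
position: [0.6784, -0.072, 0.1292]
tool_rot: [-3.14, 0.0, 1.658]
force: [-0.9, 0.3, -0.2]
grip_width: -0.0002
finger_force: 0.0
```

Emit:
move_arm([
  [[0, 0, 0.5, 0, 0, 0, -1], [0, 0, 1, 0, 0, 0, -1], [0, 0, 1, 0, 0, 0, -1], [0, 0, 0.2, 0, 0, 0, -1], [0, 0, 0, 0, 0, 0, -1], [0, -0.3, 0, 0, 0, 0, -1], [0, -0.3, 0, 0, 0, 0, -1], [0, -0.3, 0, 0, 0, 0, -1], [0, -0.3, 0, 0, 0, 0, -1], [0, 0, 0, 0, 0, 0, -1]],
])

```text
clock: 12.2
position: [0.6541, -0.0743, 0.0769]
tool_rot: [3.141, -0.0, 1.657]
force: [0.1, -0.5, 0.4]
grip_width: -0.0003
finger_force: 0.0
```

Emit:
move_arm([
  [[0, -0.3, 0, 0, 0, 0, -1], [0, -0.3, 0, 0, 0, 0, -1], [0, -0.3, 0, 0, 0, 0, -1], [0, -0.3, 0, 0, 0, 0, -1], [0, -0.3, 0, 0, 0, 0, -1], [0, -0.3, 0, 0, 0, 0, -1], [0, -0.3, 0, 0, 0, 0, -1], [0, 0, 0, 0, 0, 0, -1], [0, 0, -0.5, 0, 0, 0, -1], [0, 0, -0.5, 0, 0, 0, -1]],
])

```text
clock: 13.2
position: [0.6131, -0.0778, 0.0973]
tool_rot: [3.142, 0.0, 1.658]
force: [0.3, -0.7, -0.5]
grip_width: 0.0001
finger_force: 0.0
```

Run:
```python
from h import *
from workcell import observe,grab_frame
s=observe();fs=[grab_frame(n)['color'][:,:,::-1] for n in('side','top')];cv2.imwrite('pics/st.png',np.hstack([cv2.resize(fs[0][180:340,230:430],None,fx=2,fy=2),cv2.resize(fs[1][150:310,260:460],None,fx=2,fy=2)]))
```

```text
(no output)
```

View pics/st.png

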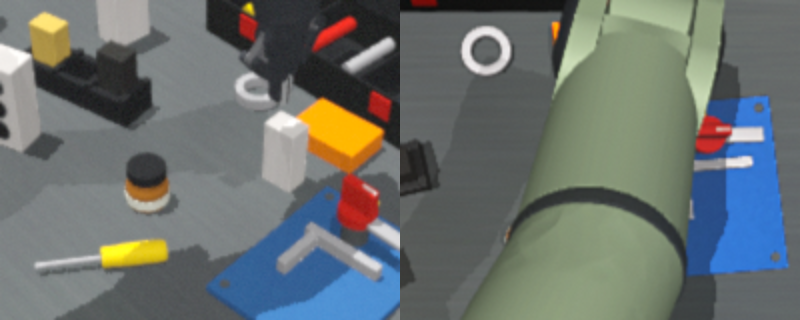

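The side view shows the block still standing, with its top at about (373,241) and the finger behind it, so it slid rather than toppled. I'll measure where it stands.

Run:
```python
from h import *
from workcell import grab_frame,observe
f=grab_frame('side');g=f['color'].min(2)
k=np.zeros_like(g);k[225:265,355:390]=(g[225:265,355:390]>235)*1
c=max(cv2.findContours(k,0,1)[0],key=cv2.contourArea);q=cv2.boxPoints(cv2.minAreaRect(c));print(cv2.contourArea(c),c.reshape(-1,2).min(0),c.reshape(-1,2).max(0))
M=cv2.moments(c);u=(M['m10']/M['m00'],M['m01']/M['m00']);print(u,plane(f,u,.090),plane(f,u,.0955));print(observe()['qpos'].round(2))
```

```text
50.0 [365 237] [379 244]
(371.05, 240.33) [[ 0.62833791 -0.07104029  0.09      ]] [[ 0.6233415  -0.07550454  0.0955    ]]
[-0.19  0.65  0.33  1.72 -0.27  0.82  0.35]
```

Run:
```python
from h import *
from workcell import grab_frame,observe
f=grab_frame('side')
print('base corners',plane(f,[(376.5,274),(362.5,269)],0).round(4));print('top corners',plane(f,[(376,246),(363,240.5)],.09).round(4))
cv2.imwrite('pics/st2.png',cv2.resize(f['color'][190:290,320:420,::-1],None,fx=5,fy=5,interpolation=2))
```

```text
base corners [[ 0.6261 -0.0985  0.    ]
 [ 0.6134 -0.0624  0.    ]]
top corners [[ 0.6219 -0.0936  0.09  ]
 [ 0.6136 -0.0586  0.09  ]]
```

View pics/st2.png

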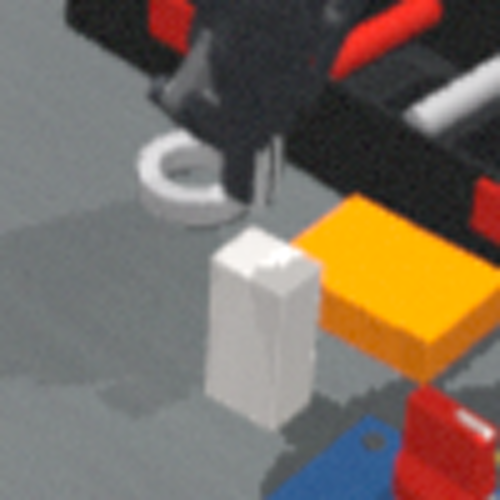

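The block is upright and hasn't moved, at about (0.63,-0.076), so the closed fingers passed just over its top. I'll push again, lower.

Emit:
move_arm([
  [[0, 0.6, -0.2, 0, 0, 0, -1], [0, 1, 0, 0, 0, 0, -1], [0, 1, 0, 0, 0, 0, -1], [0, 0.6, 0, 0, 0, 0, -1], [0, 0, 1, 0, 0, 0, -1], [0, 0, 1, 0, 0, 0, -1], [0, 0, 0.4, 0, 0, 0, -1], [0, -0.3, 0, 0, 0, 0, -1], [0, -0.3, 0, 0, 0, 0, -1], [0, -0.3, 0, 0, 0, 0, -1]],
])

```text
clock: 14.4
position: [0.6585, -0.074, 0.0535]
tool_rot: [3.141, 0.0, 1.657]
force: [-0.5, -1.1, -0.6]
grip_width: 0.0
finger_force: 0.0
```

Emit:
move_arm([
  [[0, -0.3, 0, 0, 0, 0, -1], [0, -0.3, 0, 0, 0, 0, -1], [0, -0.3, 0, 0, 0, 0, -1], [0, -0.3, 0, 0, 0, 0, -1], [0, -0.3, 0, 0, 0, 0, -1], [0, -0.3, 0, 0, 0, 0, -1], [0, -0.3, 0, 0, 0, 0, -1], [0, -0.3, 0, 0, 0, 0, -1], [0, 0, 0, 0, 0, 0, -1], [0, 0, 0, 0, 0, 0, -1]],
])

```text
clock: 15.4
position: [0.6138, -0.0786, 0.0566]
tool_rot: [3.134, 0.001, 1.657]
force: [-3.5, 1.6, 47.3]
grip_width: -0.0002
finger_force: 23.7
```

Run:
```python
from h import *
from workcell import grab_frame,observe
f=grab_frame('side');cv2.imwrite('pics/st3.png',cv2.resize(f['color'][190:310,300:420,::-1],None,fx=4,fy=4,interpolation=2))
```

```text
(no output)
```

View pics/st3.png

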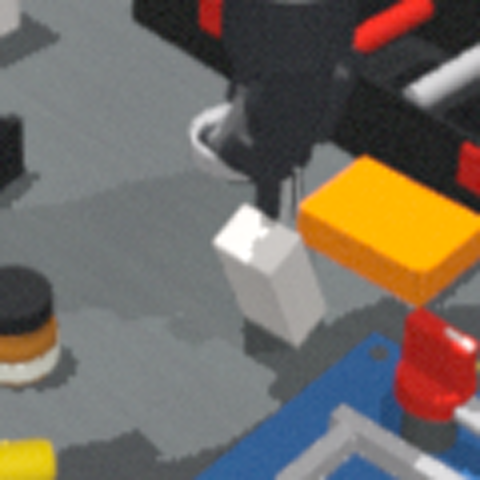

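The block is tilted inward by about 25°, with the fingertip bearing on its top. I'll ease upward while continuing to push.

Emit:
move_arm([
  [[0, -0.1, -0.2, 0, 0, 0, -1], [0, -0.3, -0.2, 0, 0, 0, -1], [0, -0.4, -0.1, 0, 0, 0, -1], [0, -0.4, 0, 0, 0, 0, -1], [0, -0.4, 0, 0, 0, 0, -1], [0, -0.4, 0, 0, 0, 0, -1], [0, 0, 0, 0, 0, 0, -1], [0, 0, -1, 0, 0, 0, 0], [0, 0, -1, 0, 0, 0, 0], [0, 0, -1, 0, 0, 0, 0]],
])

```text
clock: 16.45
position: [0.5711, -0.0814, 0.1231]
tool_rot: [-3.141, 0.0, 1.658]
force: [0.6, -0.5, 0.3]
grip_width: 0.0422
finger_force: 0.0
```

Emit:
move_arm([
  [[0, 0, -0.5, 0, 0, 0, 1], [0, 0, -1, 0, 0, 0, 1], [0, 0, -1, 0, 0, 0, 1], [0, 0, -1, 0, 0, 0, 1], [0, 0, -0.5, 0, 0, 0, 1], [0, 0, 0, 0, 0, 0, 1], [0, 0, 0, 0, 0, 0, 1], [0, 0, 0, 0, 0, 0, 1], [0, 0, 0, 0, 0, 0, 1], [0, 0, 0, 0, 0, 0, 1]],
])

```text
clock: 17.45
position: [0.5709, -0.0814, 0.202]
tool_rot: [-3.141, 0.0, 1.658]
force: [-0.1, 0.4, 0.0]
grip_width: 0.0852
finger_force: 0.0
```

Run:
```python
from h import *
from workcell import observe,grab_frame
s=observe();f=grab_frame('wrist');pickle.dump((s,f),open('pics/w2.pkl','wb'));cv2.imwrite('pics/w2.png',f['color'][:,:,::-1])
print(s['clock'],s['position'],s['tool_rot'])
```

```text
17.45 [ 0.57085453 -0.08137919  0.20198346] [-3.14083305e+00  8.42862849e-06  1.65758688e+00]
```

View pics/w2.png

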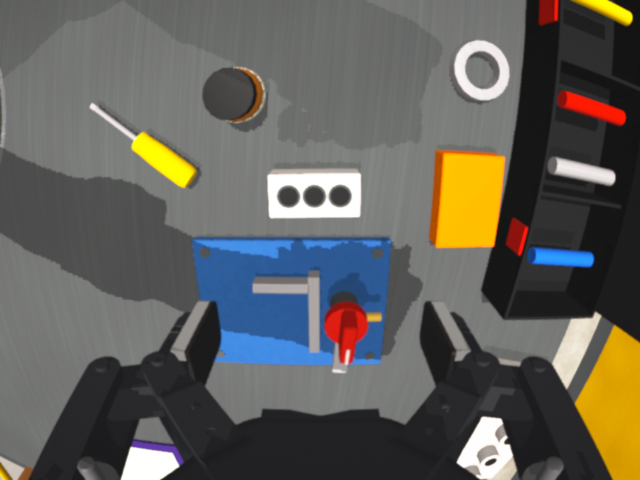

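The block lies flat with its bores up at (268–361, 172–219). The fixture, both fences and the knob are all in view. I'll measure the block and the fences.

Run:
```python
from h import *
s,f=pickle.load(open('pics/w2.pkl','rb'));T=pickle.load(open('pics/top0.pkl','rb'));c3=f['color'].astype(int)
def rect(m,box,z,name):
    x0,y0,x1,y1=box;k=np.zeros(m.shape,np.uint8);k[y0:y1,x0:x1]=m[y0:y1,x0:x1]
    c=max(cv2.findContours(k,0,1)[0],key=cv2.contourArea);q=cv2.boxPoints(cv2.minAreaRect(c));P=plane(f,q,z,s)
    print(name,q.mean(0).round(1),P.mean(0).round(4))
    for i in range(4):v=P[i]-P[i-1];print('  ',P[i].round(4),np.linalg.norm(v).round(4),np.degrees(np.arctan2(v[1],v[0])).round(2))
g=c3.min(2);rect(g>200,(255,165,375,230),.032,'block')
gray=(c3[:,:,0]>95)&(abs(c3[:,:,0]-c3[:,:,2])<45)
for r0 in (250,285,340): print('row',r0,[tuple(c3[r0 if 0 else r0,x]) for x in (300,306,309,314,318,322)])
for y in (270,276,280,285,290,294,298): print('col280',y,c3[y,280])
rect(gray,(302,262,328,360),.030,'back');rect(gray,(245,268,305,300),.030,'side')
blue=(c3[:,:,2]>c3[:,:,0]+60);rect(blue,(180,230,400,375),.012,'plate')
red=(c3[:,:,0]>150)&(c3[:,:,1]<70);rect(red,(320,300,375,370),.096,'red')
```

```text
block [314. 195.] [ 0.5652 -0.0832  0.032 ]
   [ 0.5195 -0.065   0.032 ] 0.0442 92.87
   [ 0.6073 -0.0574  0.032 ] 0.0881 4.92
   [ 0.6124 -0.1012  0.032 ] 0.0441 -83.33
   [ 0.5217 -0.1091  0.032 ] 0.091 -175.0
row 250 [(np.int64(45), np.int64(90), np.int64(149)), (np.int64(45), np.int64(90), np.int64(149)), (np.int64(46), np.int64(90), np.int64(149)), (np.int64(45), np.int64(88), np.int64(147)), (np.int64(45), np.int64(89), np.int64(148)), (np.int64(46), np.int64(90), np.int64(148))]
row 285 [(np.int64(179), np.int64(171), np.int64(170)), (np.int64(178), np.int64(172), np.int64(169)), (np.int64(168), np.int64(161), np.int64(160)), (np.int64(173), np.int64(168), np.int64(166)), (np.int64(159), np.int64(154), np.int64(156)), (np.int64(45), np.int64(88), np.int64(146))]
row 340 [(np.int64(45), np.int64(91), np.int64(151)), (np.int64(46), np.int64(90), np.int64(148)), (np.int64(139), np.int64(141), np.int64(152)), (np.int64(171), np.int64(165), np.int64(164)), (np.int64(163), np.int64(157), np.int64(160)), (np.int64(44), np.int64(89), np.int64(147))]
col280 270 [ 46  90 150]
col280 276
[... 292 characters left out ...]
3  ] 0.1051 -85.05
   [ 0.5663 -0.2708  0.03  ] 0.02 -174.57
side [278. 285.] [ 0.5348 -0.185   0.03  ]
   [ 0.5067 -0.178   0.03  ] 0.0196 90.6
   [ 0.5621 -0.1725  0.03  ] 0.0556 5.63
   [ 0.5634 -0.1918  0.03  ] 0.0193 -86.01
   [ 0.5069 -0.1976  0.03  ] 0.0568 -174.14
plate [291. 301.] [ 0.5468 -0.2252  0.012 ]
   [ 0.4347 -0.1468  0.012 ] 0.1816 85.87
   [ 0.6504 -0.1275  0.012 ] 0.2166 5.09
   [ 0.6803 -0.2986  0.012 ] 0.1736 -80.11
   [ 0.4216 -0.3279  0.012 ] 0.2603 -173.53
red [342.6 332.3] [ 0.602  -0.1957  0.096 ]
   [ 0.575  -0.2137  0.096 ] 0.0434 151.87
   [ 0.592  -0.1589  0.096 ] 0.0574 72.81
   [ 0.6279 -0.176   0.096 ] 0.0398 -25.33
   [ 0.6132 -0.2342  0.096 ] 0.06 -104.18
```

Emit:
move_arm([
  [[0, -0.85, 0, 0, 0, 0, 1], [-0.05, -0.85, 0, 0, 0, 0, 1], [0, 0, 0.5, 0, 0, 1, 1], [0, 0, 0.5, 0, 0, 1, 1], [0, 0, 0.5, 0, 0, 1, 1], [0, 0, 0.5, 0, 0, 1, 1], [0, 0, 0.5, 0, 0, 1, 1], [0, 0, 0.5, 0, 0, 1, 1], [0, 0, 0.5, 0, 0, 1, 1], [0, 0, 0.5, 0, 0, 1, 1]],
])

```text
clock: 18.5
position: [0.5373, -0.0854, 0.122]
tool_rot: [3.141, 0.0, 0.816]
force: [0.9, 0.2, -0.0]
grip_width: 0.0853
finger_force: 0.0
```

Emit:
move_arm([
  [[0, 0, 0.5, 0, 0, 1, 1], [0, 0, 0.5, 0, 0, 1, 1], [0, 0, 0.5, 0, 0, 1, 1], [0, 0, 0.5, 0, 0, 1, 1], [0, 0, 0.5, 0, 0, 1, 1], [0, 0, 0.5, 0, 0, 1, 1], [0, 0, 0, 0, 0, 1, 1], [0, 0, 0, 0, 0, 0, 1], [0, 0, 0, 0, 0, 0, 1], [0, 0, 0, 0, 0, 0, 1]],
])

```text
clock: 19.5
position: [0.5374, -0.0853, 0.0627]
tool_rot: [-3.142, -0.0, 0.089]
force: [-0.0, -0.1, 0.7]
grip_width: 0.0854
finger_force: 0.0
```

Run:
```python
from workcell import observe
s=observe();print(s['position'],s['tool_rot'],s['qpos'].round(2))
```

```text
[ 0.53743057 -0.0853097   0.06269404] [-3.14156586e+00 -4.15134417e-04  8.94011799e-02] [-0.42  0.7   0.68  1.95 -0.65  0.73 -0.83]
```

Emit:
move_arm([
  [[0, 0, 0.8, 0, 0, 0, 1], [0, 0, 0.8, 0, 0, 0, 1], [0, 0, 0.8, 0, 0, 0, 1], [0, 0, 0.35, 0, 0, 0, 1], [0, 0, 0, 0, 0, 0, 0.3], [0, 0, 0, 0, 0, 0, -0.5], [0, 0, 0, 0, 0, 0, -1], [0, 0, 0, 0, 0, 0, -1], [0, 0, 0, 0, 0, 0, -1], [0, 0, 0, 0, 0, 0, -1]],
], grip_force=60)

```text
clock: 20.5
position: [0.5374, -0.0853, 0.0077]
tool_rot: [3.142, -0.0, 0.087]
force: [0.7, 0.2, 0.4]
grip_width: 0.0001
finger_force: 0.0
```

The fingers shut on nothing, so I'll look at where they and the block really are.

Run:
```python
from h import *
from workcell import observe,grab_frame
s=observe();w=grab_frame('wrist');f=grab_frame('side');pickle.dump((s,w,f),open('pics/w3.pkl','wb'))
a=cv2.resize(w['color'],(520,390));b=cv2.resize(f['color'][200:320,300:440],None,fx=2.8,fy=2.8,interpolation=2)
im=np.zeros((600,800,3),np.uint8);im[:390,:520]=a;im[600-b.shape[0]:,800-b.shape[1]:]=b;cv2.imwrite('pics/c3.png',im[:,:,::-1]);print(b.shape)
```

```text
(336, 392, 3)
```

View pics/c3.png

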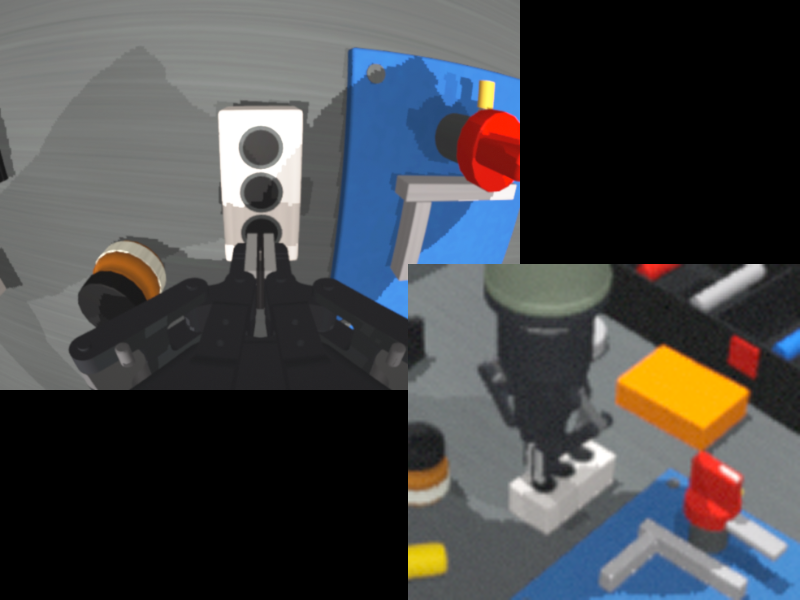

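The fingertips end above the block, about 20–25 mm short of the reported TCP. This also explains the missed push. I'll reopen, go about 27 mm lower and grip.

Emit:
move_arm([
  [[0, 0, -0.7, 0, 0, 0, -1], [0, 0, -0.8, 0, 0, 0, 1], [0, 0, 0, 0, 0, 0, 1], [0, 0, 0, 0, 0, 0, 1], [0, 0, 0, 0, 0, 0, 1], [0, 0, 0, 0, 0, 0, 1], [0, 0, 0.7, 0, 0, 0, 1], [0, 0, 0.7, 0, 0, 0, 1], [0, 0, 0.7, 0, 0, 0, 1], [0, 0, 0, 0, 0, 0, 1]],
])

```text
clock: 21.6
position: [0.5359, -0.0853, -0.0068]
tool_rot: [-3.141, 0.003, 0.086]
force: [-0.3, 0.8, 0.9]
grip_width: 0.0856
finger_force: 0.0
```

Emit:
move_arm([
  [[0, 0, 0.2, 0, 0, 0, 1], [0, 0, 0.2, 0, 0, 0, 1], [0, 0, 0.2, 0, 0, 0, 1], [0, 0, 0.1, 0, 0, 0, 1], [0, 0, 0, 0, 0, 0, 0.3], [0, 0, 0, 0, 0, 0, -0.3], [0, 0, 0, 0, 0, 0, -1], [0, 0, 0, 0, 0, 0, -1], [0, 0, 0, 0, 0, 0, -1], [0, 0, 0, 0, 0, 0, -1]],
])

```text
clock: 22.6
position: [0.5374, -0.0853, -0.018]
tool_rot: [-3.141, -0.0, 0.087]
force: [-2.9, 0.6, 9.4]
grip_width: 0.0426
finger_force: 60.6
```

Emit:
move_arm([
  [[0, 0, -0.5, 0, 0, 0, -1], [0, 0, -1, 0, 0, 0, -1], [0, 0, -1, 0, 0, 0, -1], [0, 0, -1, 0, 0, 0, -1], [0, 0, -0.5, 0, 0, 0, -1], [-1, 0, 0, 0, 0, 0, -1], [-1, 0, 0, 0, 0, 0, -1], [-0.95, 0, 0, 0, 0, 0, -1], [0, 1, 0, 0, 0, 0, -1], [0, 1, 0, 0, 0, 0, -1]],
])

```text
clock: 23.6
position: [0.4816, -0.1302, 0.0616]
tool_rot: [-3.141, 0.0, 0.088]
force: [0.2, -0.8, -3.9]
grip_width: 0.0421
finger_force: 62.3
```

Emit:
move_arm([
  [[0, 1, 0, 0, 0, 0, -1], [0, 1, 0, 0, 0, 0, -1], [0, 1, 0, 0, 0, 0, -1], [0, 1, 0, 0, 0, 0, -1], [0, 0.8, 0, 0, 0, 0, -1], [0, 0, 0.5, 0, 0, 0, -1], [0, 0, 0.8, 0, 0, 0, -1], [0, 0, 0.8, 0, 0, 0, -1], [0, 0, 0, 0, 0, 0, -1], [0, 0, 0, 0, 0, 0, -1]],
])

```text
clock: 24.6
position: [0.49, -0.2257, 0.0195]
tool_rot: [-3.141, 0.001, 0.087]
force: [0.1, 0.6, -2.6]
grip_width: 0.0423
finger_force: 62.3
```

Run:
```python
from h import *
from workcell import observe,grab_frame
s=observe();f=grab_frame('wrist');pickle.dump((s,f),open('pics/w4.pkl','wb'));print(s['position'],s['tool_rot'],s['force'])
g=f['color'].min(2);k=(g>215).astype(np.uint8);k[300:]=0
for c in sorted(cv2.findContours(k,0,1)[0],key=cv2.contourArea)[-4:]:
    q=cv2.boxPoints(cv2.minAreaRect(c));P=plane(f,q,.064,s);print(cv2.contourArea(c),q.round(0).tolist(),P[:,:2].round(4).tolist())
cv2.imwrite('pics/w4.png',f['color'][:,:,::-1])
```

```text
[ 0.48999744 -0.22566697  0.01952159] [-3.14133740e+00  7.46265070e-04  8.68140123e-02] [ 0.07062484  0.580082   -2.56185257]
3054.0 [[364.0, 41.0], [369.0, 5.0], [480.0, 22.0], [475.0, 57.0]] [[0.5999, -0.2322], [0.6139, -0.2329], [0.6158, -0.2758], [0.601, -0.2748]]
4638.5 [[219.0, 92.0], [433.0, 92.0], [433.0, 117.0], [219.0, 117.0]] [[0.5775, -0.1816], [0.5846, -0.2595], [0.5753, -0.2606], [0.5682, -0.1822]]
9012.5 [[236.0, 120.0], [380.0, 120.0], [380.0, 273.0], [236.0, 273.0]] [[0.5673, -0.1887], [0.5715, -0.2409], [0.5114, -0.2488], [0.5061, -0.1902]]
```

View pics/w4.png

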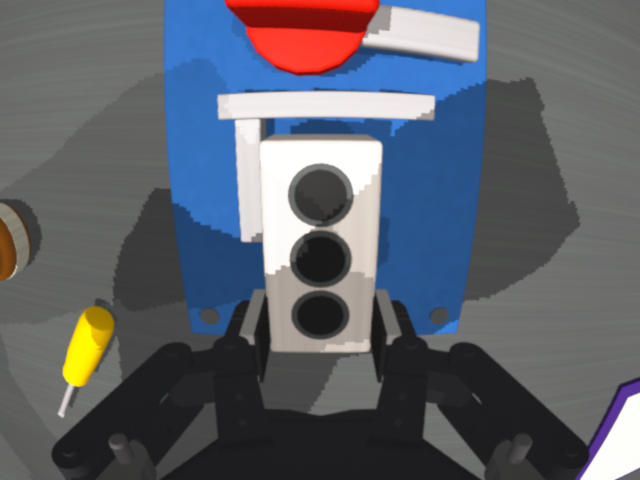

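The block is held bores-up over the corner. Its far end is at row ~140 and its left edge at column ~264. The back fence's lower edge is at row ~118 and the side fence's right edge at column ~262. The deburrer and jar are undisturbed.

Run:
```python
from h import *
s,f=pickle.load(open('pics/w4.pkl','rb'));g=f['color'].min(2).astype(int)
for c in (290,400):print('col',c,[(r,g[r,c]) for r in range(112,150,2)])
for r in (128,160,220):print('row',r,[(c,g[r,c]) for c in range(254,272)])
A=plane(f,[(262,126),(262,160),(400,118),(290,118)],.03,s)
B=plane(f,[(266,145),(380,145)],.0695,s)
a=s['tool_rot'][2];X=np.array([np.cos(a),np.sin(a)]);Y=np.array([-X[1],X[0]])
for n,P in(('fence',A),('blk',B)):
    for p in P:q=p[:2]-s['position'][:2];print(n,p[:2].round(4),(q@X).round(4),(q@Y).round(4))
```

```text
col 290 [(112, np.int64(238)), (114, np.int64(236)), (116, np.int64(205)), (118, np.int64(83)), (120, np.int64(58)), (122, np.int64(54)), (124, np.int64(53)), (126, np.int64(45)), (128, np.int64(43)), (130, np.int64(42)), (132, np.int64(44)), (134, np.int64(100)), (136, np.int64(122)), (138, np.int64(126)), (140, np.int64(180)), (142, np.int64(242)), (144, np.int64(253)), (146, np.int64(254)), (148, np.int64(255))]
col 400 [(112, np.int64(235)), (114, np.int64(234)), (116, np.int64(230)), (118, np.int64(183)), (120, np.int64(67)), (122, np.int64(64)), (124, np.int64(63)), (126, np.int64(51)), (128, np.int64(42)), (130, np.int64(40)), (132, np.int64(40)), (134, np.int64(41)), (136, np.int64(41)), (138, np.int64(41)), (140, np.int64(41)), (142, np.int64(42)), (144, np.int64(40)), (146, np.int64(40)), (148, np.int64(41))]
row 128 [(254, np.int64(243)), (255, np.int64(244)), (256, np.int64(242)), (257, np.int64(233)), (258, np.int64(215)), (259, np.int64(178)), (260, np.int64(132)), (261, np.int64(95)), (262, np.int64(84)), (263, np.int64(84)), (264, np.int64(85)), (265, np.int64(78)), (
[... 457 characters left out ...]
255)), (269, np.int64(255)), (270, np.int64(255)), (271, np.int64(255))]
row 220 [(254, np.int64(222)), (255, np.int64(221)), (256, np.int64(221)), (257, np.int64(221)), (258, np.int64(220)), (259, np.int64(220)), (260, np.int64(214)), (261, np.int64(205)), (262, np.int64(220)), (263, np.int64(235)), (264, np.int64(243)), (265, np.int64(248)), (266, np.int64(250)), (267, np.int64(250)), (268, np.int64(251)), (269, np.int64(252)), (270, np.int64(252)), (271, np.int64(252))]
fence [ 0.5634 -0.1934] 0.0759 0.0258
fence [ 0.5477 -0.1943] 0.0602 0.0262
fence [ 0.5729 -0.2555] 0.08 -0.0369
fence [ 0.5679 -0.2059] 0.0793 0.013
blk [ 0.5593 -0.2012] 0.0712 0.0184
blk [ 0.5629 -0.241 ] 0.0713 -0.0216
```

Emit:
move_arm([
  [[0, 0, 0.4, 0, 0, 0, -1], [0, 0, 0.4, 0, 0, 0, -1], [0.1, -0.05, 0.2, 0, 0, 0, -1], [0.1, -0.05, 0.1, 0, 0, 0, -1], [0, -0.05, 0.05, 0, 0, 0, -1], [0, 0, 0, 0, 0, 0, -1], [0.05, 0, 0, 0, 0, 0, -1], [0.05, 0, 0, 0, 0, 0, -1], [0, 0, 0, 0, 0, 0, -1], [0, 0, 0, 0, 0, 0, -1]],
])

```text
clock: 25.65
position: [0.496, -0.2225, -0.0034]
tool_rot: [3.142, -0.0, 0.087]
force: [0.2, 0.2, -4.2]
grip_width: 0.0425
finger_force: 62.3
```

Emit:
move_arm([
  [[0.05, 0, 0, 0, 0, 0, -1], [0, 0, 0, 0, 0, 0, -1], [0.05, 0, 0, 0, 0, 0, -1], [0, 0, 0, 0, 0, 0, -1], [0.03, 0, 0, 0, 0, 0, -1], [0, 0, 0, 0, 0, 0, -1], [0, 0, 0, 0, 0, 0, -1], [0, 0, 0, 0, 0, 0, -1], [0, 0, 0, 0, 0, 0, -1], [0, 0, 0, 0, 0, 0, -1]],
])

```text
clock: 26.65
position: [0.4967, -0.2224, -0.0038]
tool_rot: [-3.141, 0.003, 0.086]
force: [-11.9, -1.2, -0.0]
grip_width: 0.0419
finger_force: 62.8
```

Emit:
move_arm([
  [[-0.05, -0.05, 0, 0, 0, 0, -1], [0, 0, 0, 0, 0, 0, -1], [0, -0.05, 0, 0, 0, 0, -1], [0, 0, 0, 0, 0, 0, -1], [0, -0.05, 0, 0, 0, 0, -1], [0, 0, 0, 0, 0, 0, -1], [0, 0, 0, 0, 0, 0, -1], [0, 0, 0, 0, 0, 0, -1], [0, 0, 0, 0, 0, 0, -1], [0, 0, 0, 0, 0, 0, -1]],
])

```text
clock: 27.65
position: [0.4966, -0.2198, -0.0036]
tool_rot: [3.141, 0.001, 0.086]
force: [-5.9, -2.2, -3.0]
grip_width: 0.0423
finger_force: 62.4
```

Emit:
move_arm([
  [[0, -0.05, 0, 0, 0, 0, -1], [0, 0, 0, 0, 0, 0, -1], [0, -0.05, 0, 0, 0, 0, -1], [0, 0, 0, 0, 0, 0, -1], [0, -0.03, 0, 0, 0, 0, -1], [0, 0, 0, 0, 0, 0, -1], [0, 0, 0, 0, 0, 0, -1], [0, 0, 0, 0, 0, 0, -1], [0, 0, 0, 0, 0, 0, -1], [0, 0, 0, 0, 0, 0, -1]],
])

```text
clock: 28.65
position: [0.4966, -0.2197, -0.0034]
tool_rot: [3.137, 0.0, 0.085]
force: [-4.2, -16.5, -9.6]
grip_width: 0.0426
finger_force: 62.1
```

Emit:
move_arm([
  [[0, 0.07, 0.05, 0, 0, 0, -1], [0, 0, 0.04, 0, 0, 0, -1], [0, 0, 0, 0, 0, 0, -1], [0, 0, 0.04, 0, 0, 0, -1], [0, 0, 0, 0, 0, 0, -1], [0, 0, 0.04, 0, 0, 0, -1], [0, 0, 0, 0, 0, 0, -1], [0, 0, 0, 0, 0, 0, -1], [0, 0, 0, 0, 0, 0, -1], [0, 0, 0, 0, 0, 0, -1]],
])

```text
clock: 29.65
position: [0.4965, -0.2198, -0.006]
tool_rot: [3.14, 0.0, 0.085]
force: [-11.3, -4.9, 18.8]
grip_width: 0.042
finger_force: 65.4
```

Emit:
move_arm([
  [[0, 0, -0.05, 0, 0, 0, -1], [0, 0, 0, 0, 0, 0, 0.2], [0, 0, 0, 0, 0, 0, 0.4], [0, 0, 0, 0, 0, 0, 0.4], [0, 0, 0, 0, 0, 0, 0.4], [0, 0, -0.5, 0, 0, 0, 0.4], [0, 0, -1, 0, 0, 0, 0.4], [0, 0, -1, 0, 0, 0, 0.4], [0, 0, -1, 0, 0, 0, 0.4], [-0.5, 0, -0.5, 0, 0, 0, 0.4]],
])

```text
clock: 30.65
position: [0.4883, -0.2191, 0.0759]
tool_rot: [3.141, -0.002, 0.088]
force: [-0.0, -0.6, -0.5]
grip_width: 0.0599
finger_force: 0.0
```

```bash
cat > chk.py <<'E'
from h import *
from workcell import observe,grab_frame
s=observe();f=grab_frame('wrist');pickle.dump((s,f),open('pics/w5.pkl','wb'));print(s['clock'],s['position'].round(4),s['tool_rot'].round(4),s['grip_width'])
g=f['color'].astype(int).min(2)
# plane points: block top z .044
k=(g>242).astype(np.uint8);k=cv2.morphologyEx(k,cv2.MORPH_OPEN,np.ones((3,3)))
def proj(p):
    T=np.eye(4);T[:3,:3]=rot(s['tool_rot']);T[:3,3]=s['position'];T=T@f['tool_from_camera'];c=T[:3,:3].T@(np.array(p)-T[:3,3])
    t=np.arctan2(np.hypot(*c[:2]),c[2]);return f['intrinsics'][:2,2]+371.65*t*c[:2]/np.hypot(*c[:2])
C=np.array([.5654,-.1925]);a=np.radians(5);X=np.array([np.cos(a),np.sin(a)]);Y=np.array([-X[1],X[0]])
for n,x,y,z in(('farL',0,0,.044),('farR',0,-.044,.044),('nearL',-.09,0,.044),('nearR',-.09,-.044,.044),('fenceSideEnd',-.06,0,.03),('bfR',0,-.08,.03)):
    print(n,proj([*(C+x*X+y*Y),z]).round(1))
E
python3 chk.py
python3 - <<'E'
import pickle,numpy as np
s,f=pickle.load(open('pics/w5.pkl','rb'));g=f['color'].astype(int).min(2)
for c in (290,310,330,350,400):print('c',c,g[60:330:5,c])
for r in (140,170,200,240,270):print('r',r,g[r,215:420:4])
E
```

```text
30.65 [ 0.4883 -0.2191  0.0759] [ 3.1407e+00 -2.1000e-03  8.7700e-02] 0.05990974054561332
farL [284.1 116.2]
farR [362.2 116.5]
nearL [287.5 263.8]
nearR [357.8 263.8]
fenceSideEnd [287.9 211.4]
bfR [417.6 118.1]
c 290 [ 50  41  56  60  63  63  62 237 241 238 239 251 255 255 255 255 255 255
 255 255 254 253 252 252 252 252 252 252 243 162 161 160 160 159 158 157
 157 156 156 155 131  43  44  44  44  43  44  76  77  75  75  75  73  75]
c 310 [ 50  51  51  43  90  62  63 238 240 239 226 250 255 255 254 127  73  67
  67  68 120 250 255 238 111  65  65  62  74 150 162 150  59  28  25  25
  43 103 160 201 159  44  43  44  44  44  44  76  76  77  75  76  75  77]
c 330 [ 47  45  46  49  30  62  52 237 240 239 239 249 255 255 142  68  66  65
  65  65  66 130 254 123  64  63  63  63  40  50 149  71  27  26  30  27
  27  54 176 201 159  43  44  44  44  44  44  75  76  76  75  75  76  76]
c 350 [ 41  43  23  47  56  62  62 235 240 239 182 244 254 254 254 254 254 254
 254 254 254 254 254 254 237 206 205 205 204 162 158 159 159 158 158 158
 159 158 159 202 165  44  43  43  44  42  41  75  76  75 
[... 580 characters left out ...]
 253 254 254 255 254 254 254 254
 243  45  42  43  44  44  45  44  42  42  42  43  43  43  44  42]
r 200 [ 58  59  59  58  58  57  58  57  56  57  58  58  58  62 228 224 224 186
 214 244 243 251 250 110  61  52  54  48  32  41  57 110 205 205 205 196
 148  42  43  44  44  43  44  43  43  44  44  44  42  43  43  43]
r 240 [ 55  40  55  58  57  59  58  59  58  60  59  45  41  36  36  36  37  42
 131 161 161 161 161  65  31  26  26  27  27  27  44  90 163 157 160 158
  69  42  42  44  44  43  44  43  43  43  44  45  43  43  44  42]
r 270 [76 57 44 44 60 75 75 60 43 45 44 43 44 44 43 45 43 44 45 43 44 43 43 43
 43 42 43 44 44 43 44 43 44 44 43 43 43 43 42 43 43 41 43 44 44 44 43 43
 44 43 43 39]
```

Profiles show no dark gap at either fence, so the block is flush. Next I'll move over the knob, turning to close across its bar.

Emit:
move_arm([
  [[0, 0, -1, 0, 0, 0, 0.4], [0, 0, -1, 0, 0, 0, 0.4], [0, 0, -1, 0, 0, 0, 0.4], [0, 0, -1, 0, 0, 0, 0.4], [1, 0, 0, 0, 0, 0, 0.4], [1, 0, 0, 0, 0, 0, 0.4], [1, 0, 0, 0, 0, 0, 0.4], [1, 0, 0, 0, 0, 0, 0.4], [1, 0, 0, 0, 0, 0, 0.4], [0.95, 0.1, 0, 0, 0, 0, 0.4]],
])

```text
clock: 31.7
position: [0.6062, -0.2103, 0.1534]
tool_rot: [-3.141, 0.001, 0.087]
force: [-0.1, -0.2, 0.1]
grip_width: 0.0599
finger_force: 0.0
```

Emit:
move_arm([
  [[0, 0, 0, 0, 0, -1, 0.4], [0, 0, 0, 0, 0, -1, 0.4], [0, 0, 0, 0, 0, -1, 0.4], [0, 0, 0, 0, 0, -1, 0.4], [0, 0, 0, 0, 0, -1, 0.4], [0, 0, 0, 0, 0, -1, 0.4], [0, 0, 0, 0, 0, -1, 0.4], [0, 0, 0, 0, 0, -1, 0.4], [0, 0, 0, 0, 0, -1, 0.4], [0, 0, 0, 0, 0, -1, 0.4]],
])

```text
clock: 32.7
position: [0.6053, -0.2106, 0.1535]
tool_rot: [-3.141, -0.0, 1.138]
force: [0.4, 0.4, 0.7]
grip_width: 0.0598
finger_force: 0.0
```

Emit:
move_arm([
  [[0, 0, 0, 0, 0, -1, 0.4], [0, 0, 0, 0, 0, -1, 0.4], [0, 0, 0, 0, 0, -1, 0.4], [0, 0, 0, 0, 0, -1, 0.4], [0, 0, 0, 0, 0, -1, 0.4], [0, 0, 0, 0, 0, -1, 0.4], [0, 0, 0, 0, 0, -0.2, 0.4], [0, 0, 0, 0, 0, 0, 0.4], [0, 0, 0, 0, 0, 0, 0.4], [0, 0, 0, 0, 0, 0, 0.4]],
])

```text
clock: 33.7
position: [0.6059, -0.2106, 0.154]
tool_rot: [-3.141, -0.0, 1.782]
force: [0.7, -0.5, -0.5]
grip_width: 0.0596
finger_force: 0.0
```

Run:
```python
from h import *
from workcell import observe,grab_frame
s=observe();f=grab_frame('wrist');t=grab_frame('top');pickle.dump((s,f,t),open('pics/w6.pkl','wb'));cv2.imwrite('pics/w6.png',f['color'][:,:,::-1]);print(s['clock'],s['position'].round(4),s['tool_rot'].round(4),s['qpos'].round(2))
c=f['color'].astype(int);red=((c[:,:,0]>110)&(c[:,:,1]<70)&(c[:,:,2]<80)).astype(np.uint8);red[300:]=0
cs=cv2.findContours(red,0,1)[0];k=max(cs,key=cv2.contourArea);print(cv2.contourArea(k),cv2.boundingRect(k),cv2.minAreaRect(k))
x,y,w,h=cv2.boundingRect(k)
for r in range(y,y+h,4):print(r,''.join('#' if v>205 else '+' if v>165 else '-' if v>120 else '.' for v in (c[r,x-6:x+w+6,0]*(c[r,x-6:x+w+6,1]<90))))
```

```text
33.7 [ 0.6059 -0.2106  0.154 ] [-3.1414 -0.      1.7816] [ 0.05  0.61  0.3   1.61 -0.21  0.96  0.63]
2607.5 (296, 186, 57, 76) ((320.18408203125, 220.6505584716797), (57.19866943359375, 70.10188293457031), 35.90972137451172)
186 .............................-----------.............................
190 ..................----++++################++++----...................
194 ..............--+##############+++++++++++++++#####+--...............
198 ...........-+#################+-++++++++++++++++########+-...........
202 .........####################+-+#########++++++++##########+.........
206 .......######################+###############################+.......
210 ......######################+#################################.......
214 .....######################++#################################.......
218 .....#####################++###################################......
222 .....####################++####################################......
226 .......#################++####################################.......
230 ........################+###################################.........
234 ...........############+#################################............
238 ...............#######++######.......#################...............
242 .....................++######........##########......................
246 .....................+######........#####+...........................
250 .....................#######.......######............................
254 ....................#######.......######-............................
258 .....................#####.......######-.............................
```

Run:
```python
from h import *
s,f,t=pickle.load(open('pics/w6.pkl','rb'))
print('disc c',plane(f,[(324,216)],.062,s),plane(f,[(295,217),(353,217)],.062,s))
# bar top left edge, stripe end
P=plane(f,[(319.5,206),(310,256)],.096,s);v=P[0]-P[1];print(P.round(4),np.degrees(np.arctan2(v[1],v[0])))
P=plane(f,[(324,238),(316,258)],.096,s);v=P[0]-P[1];print(np.degrees(np.arctan2(v[1],v[0])))
print('bar low end right',plane(f,[(330,259),(310,259)],.096,s).round(4))
T=pickle.load(open('pics/top0.pkl','rb'));c=T['color'].astype(int)
for r in range(204,232):print(r,''.join('#' if (a[0]>225 and a[1]<90) else '+' if a[0]>150 and a[1]<90 else 'w' if a.min()>150 else 'o' if a.min()>110 else '.' for a in c[r,398:448]))
```

```text
disc c [[ 0.60875716 -0.20862794  0.062     ]] [[ 0.58721746 -0.21405553  0.062     ]
 [ 0.63066588 -0.20471247  0.062     ]]
[[ 0.6018 -0.1925  0.096 ]
 [ 0.6029 -0.229   0.096 ]] 91.69513991041136
81.7629567540706
bar low end right [[ 0.617  -0.2283  0.096 ]
 [ 0.6033 -0.2312  0.096 ]]
204 ...............o..................................
205 ...........o...o..................................
206 ...........o...o..................................
207 ...........o.....o................................
208 ...........o...####+..............................
209 ..........+##########.............................
210 .........#############............................
211 ........###############+..........................
212 ........###################+......................
213 .......++###########owwwwwooo.ooooooooooooo.......
214 .......++###########wwwwwwwwwwwwwwwwwwwwwwwo......
215 .........+##########wwwwwwwowwwwwwwwwwwwwwww......
216 ......+..+##################wwwwwwwwwwwwwwww......
217 ......+...+++++++++++++++++owwwwwwwwwwwwwwww......
218 .......+..................owwwwwwwwwwwwwwwww......
219 .......##################wwwwwwwwwwwwwwwwwww......
220 .......#################.wwwwwwwwwwwwwwwwwwo......
221 .......+################+.........................
222 ........+##############+..........................
223 .........##############...........................
224 ..........+###########............................
225 ...........+########+.............................
226 ..............+++++...............................
227 ..................................................
228 ...............................wwwwwww............
229 ..................owwwwwwwwwwwwwwwwwww............
230 ......owwwwwwwwwwwwwwwwwwwwwwwwwwwwwwwo...........
231 wwwwwwwwwwwwwwwwwwwwwwwwwwwwwwwwwwwwwww...........
```

Emit:
move_arm([
  [[0.05, 0.15, 0, 0, 0, 0.9, 0.4], [0, 0, 0, 0, 0, 0.8, 0.4], [0, 0, 0.8, 0, 0, 0, 0.4], [0, 0, 0.8, 0, 0, 0, 0.4], [0, 0, 0.8, 0, 0, 0, 0.4], [0, 0, 0.8, 0, 0, 0, 0.4], [0, 0, 0.8, 0, 0, 0, 0.4], [0, 0, 0.7, 0, 0, 0, 0.4], [0, 0, 0.6, 0, 0, 0, 0.4], [0, 0, 0.1, 0, 0, 0, 0.4]],
])

```text
clock: 34.8
position: [0.608, -0.2089, 0.0444]
tool_rot: [-3.14, -0.001, 1.605]
force: [-0.9, -0.0, 0.3]
grip_width: 0.06
finger_force: 0.0
```

Emit:
move_arm([
  [[0, 0, 0, 0, 0, 0, 0], [0, 0, 0, 0, 0, 0, -0.4], [0, 0, 0, 0, 0, 0, -1], [0, 0, 0, 0, 0, 0, -1], [0, 0, 0, 0, 0, 0, -1], [0, 0, 0, 0, 0, 0, -1], [0, 0, 0, 0, 0, 0, -1], [0, 0, 0, 0, 0, 0, -1], [0, 0, 0, 0, 0, 0, -1], [0, 0, 0, 0, 0, 0, -1]],
], grip_force=40)

```text
clock: 35.8
position: [0.6089, -0.2092, 0.0469]
tool_rot: [3.141, 0.0, 1.605]
force: [-2.0, 0.6, 4.8]
grip_width: 0.0129
finger_force: 39.6
```

Run:
```python
from h import *
s,f=pickle.load(open('pics/w5.pkl','rb'));g=f['color'].astype(int).min(2)
for r in (140,170,190,205,225,245):print('r',r,g[r,276:296],g[r,352:368])
for c in (292,350,356):print('c',c,g[104:124,c],g[252:268,c])
P=plane(f,[(287,245),(361,140),(361,225),(285.5,150)],.044,s);print(P.round(4))
v=P[1]-P[2];print('edge yaw R',np.degrees(np.arctan2(v[1],v[0])))
```

```text
r 140 [244 246 246 246 245 243 236 226 220 231 250 254 255 255 255 255 255 255
 255 255] [255 255 255 255 254 254 254 252 240 190 104  51  42  43  44  47]
r 170 [226 227 228 229 229 229 228 226 219 199 224 244 250 252 252 253 253 252
 252 252] [254 254 254 254 254 254 252 243 205 124  63  45  44  44  43  42]
r 190 [224 224 225 226 227 226 226 225 221 216 231 243 249 251 252 252 253 252
 252 251] [209 211 211 210 206 204 195 175 138  74  45  44  43  43  44  44]
r 205 [223 223 223 219 185 144 129 128 126 127 133 144 153 159 162 164 165 165
 163 162] [164 164 164 162 160 156 148 126  79  45  39  43  43  43  42  44]
r 225 [ 58  58  58  58  57  57  57  57  57  66 101 143 152 155 159 162 164 165
 163 161] [162 163 162 159 157 151 136  95  56  44  44  44  43  44  44  44]
r 245 [ 42  43  44  45  44  44  43  44  43  46  76 128 145 151 156 159 161 163
 164 162] [163 162 161 157 153 147 109  63  45  43  44  43  43  43  44  44]
c 292 [239 239 240 241 242 242 238 221 181 173 229 250 254 255 255 255 255 255
 255 255] [160 160 161 160 161 160 165 169 149  91  51  45  43  45  45  44]
c 350 [239 239 239 240 239 231 182 134 116 141 211 244 253 254 254 255 254 254
 254 254] [164 182 198 202 203 203 200 190 165 107  60  45  43  44  44  44]
c 356 [239 239 240 241 241 240 233 192 148 146 202 241 252 254 255 255 255 255
 255 255] [186 186 184 183 182 182 179 162 120  72  45  43  42  42  43  43]
[[ 0.4883 -0.1993  0.044 ]
 [ 0.5557 -0.2371  0.044 ]
 [ 0.5051 -0.243   0.044 ]
 [ 0.5461 -0.1948  0.044 ]]
edge yaw R 6.611834698599593
```

The gap lines are about 1 px at both fences and the block is square, so it is home. Now I'll turn the knob clockwise.

Emit:
move_arm([
  [[0, 0, 0, 0, 0, 0.5, -1], [0, 0, 0, 0, 0, 1, -1], [0, 0, 0, 0, 0, 1, -1], [0, 0, 0, 0, 0, 1, -1], [0, 0, 0, 0, 0, 1, -1], [0, 0, 0, 0, 0, 1, -1], [0, 0, 0, 0, 0, 1, -1], [0, 0, 0, 0, 0, 1, -1], [0, 0, 0, 0, 0, 1, -1], [0, 0, 0, 0, 0, 1, -1]],
])

```text
clock: 36.8
position: [0.6095, -0.2096, 0.0469]
tool_rot: [3.14, -0.001, 0.606]
force: [1.0, -3.1, 1.1]
grip_width: 0.0126
finger_force: 39.1
```

Emit:
move_arm([
  [[0, 0, 0, 0, 0, 1, -1], [0, 0, 0, 0, 0, 1, -1], [0, 0, 0, 0, 0, 1, -1], [0, 0, 0, 0, 0, 1, -1], [0, 0, 0, 0, 0, 0.7, -1], [0, 0, 0, 0, 0, 0, -1], [0, 0, 0, 0, 0, 0, -1], [0, 0, 0, 0, 0, 0, -1], [0, 0, 0, 0, 0, 0, -1], [0, 0, 0, 0, 0, 0, -1]],
])

```text
clock: 37.8
position: [0.6097, -0.2101, 0.0469]
tool_rot: [3.14, -0.002, 0.118]
force: [4.1, -5.2, -0.3]
grip_width: 0.0126
finger_force: 39.1
```

Run:
```python
from workcell import observe
s=observe();print(s['clock'],s['position'],s['tool_rot'],s['moment'],s['force'],s['grip_width'])
```

```text
37.8 [ 0.60970615 -0.21008532  0.04693997] [ 3.13964819e+00 -2.24609863e-03  1.17734723e-01] [-1.10826335 -0.83480337 -0.20092217] [ 4.13891437 -5.18855725 -0.26669055] 0.012563922690864907
```

Emit:
move_arm([
  [[0, 0, 0, 0, 0, 0, 0], [0, 0, 0, 0, 0, 0, 0.4], [0, 0, 0, 0, 0, 0, 0.4], [0, 0, 0, 0, 0, 0, 0.4], [0, 0, -0.5, 0, 0, 0, 0.4], [0, 0, -1, 0, 0, 0, 0.4], [0, 0, -1, 0, 0, 0, 0.4], [0, 0, -1, 0, 0, 0, 0.4], [0, 0, -1, 0, 0, 0, 0.4], [0, 0, -1, 0, 0, 0, 0.4]],
])

```text
clock: 38.8
position: [0.6086, -0.2091, 0.1577]
tool_rot: [3.141, -0.0, 0.118]
force: [-1.0, 0.1, 0.2]
grip_width: 0.0596
finger_force: 0.0
```

Emit:
move_arm([
  [[-1, 0, 0, 0, 0, 0, 0.4], [-1, 0, 0, 0, 0, 0, 0.4], [-1, 0, 0, 0, 0, 0, 0.4], [-1, 0, 0, 0, 0, 0, 0.4], [-1, 0, 0, 0, 0, 0, 0.4], [0, 0, 0, 0, 0, 0, 0.4], [0, 0, 0, 0, 0, 0, 0.4], [0, 0, 0, 0, 0, 0, 0.4], [0, 0, 0, 0, 0, 0, 0.4], [0, 0, 0, 0, 0, 0, 0.4]],
])

```text
clock: 39.8
position: [0.5097, -0.2208, 0.156]
tool_rot: [3.141, 0.0, 0.119]
force: [-0.5, -1.0, 0.1]
grip_width: 0.0596
finger_force: 0.0
```

Run:
```python
from h import *
from workcell import observe,grab_frame
s=observe();f=grab_frame('wrist');pickle.dump((s,f),open('pics/w7.pkl','wb'));print(s['clock'],s['position'].round(4),s['tool_rot'].round(4),s['force'])
c=f['color'].astype(int)
for r in range(90,310,5):print(r,''.join('r' if a[0]>120 and a[1]<90 else 'b' if a[2]>a[0]+40 else 'W' if a.min()>205 else 'w' if a.min()>120 else '.' for a in c[r,240:400:2]))
```

```text
39.8 [ 0.5097 -0.2208  0.156 ] [3.1414e+00 2.0000e-04 1.1850e-01] [-0.53333205 -0.96691348  0.14741209]
90 bbbbbbbbbbbbbbbbbbbbbbbbbbrrrrrrrrrrrrrwWWWrrrrrrrrrrrrrrbbbbbbbbbbbbbbbbbbbbbbb
95 bbbbbbbbbbbbbbbbbbbbbbbbbbrrrrrrrrrrrrrwWWWrrrrrrrrrrrrrrbbbbbbbbbbbbbbbbbbbbbbb
100 bbbbbbbbbbbbbbbbbbbbbbbbbbbrrrrrrrrrrrrwWWwrrrrrrrrrrrrrbbbbbbbbbbbbbbbbbbbbbbbb
105 bbbbbbbbbbbbbbbbbbbbbbbbbbbb.rrrrrrrrrrwWWwrrrrrrrrrrrbbbbbbbbbbbbbbbbbbbbbbbbbb
110 bbbbbbbbbbbbbbbbbbbbbbbbbbbbbbb.rrrrrrrwWWwrrrrrrrrbbbbbbbbbbbbbbbbbbbbbbbbbbbbb
115 bbbbbbbbbbbbbbbbbbbbbbbbbbbbbbbbbbbWwrrwWWwrr.wbbbbbbbbbbbbbbbbbbbbbbbbbbbbbbbbb
120 bbbbbbbbbbbbbbbbbbbb........bbbbbbbWWWWWWWWWWWwbbbbbbbbbbbbbbbbbbbbbbbbbbbbbbbbb
125 bbbbbbbbbbbbbbbWWWWWWWWWWWWWWWWWWWWWWWWWWWWWWWwwwwWWWWWWWWWWWWWWWWWWWWWwwwwbbbbb
130 bbbbbbbbbbbbbbbWWWWWWWWWWWWWWWWWWWWWWWWWWWWWWWwwwwWWWWWWWWWWWWWWWWWWWWWWWWWwbbbb
135 bbbbbbbbbbbbbbbbwwwwWWWWWWWwWwwwwwwWWWWWWWWWWWwwwwwWWWWWWWWWWWWWWWWWWWWWWWWwbbbb
140 bbbbbbbbbbbbbbbbbbbbWWWWWWWWWWWWWWWWWWWWWWWWWWwWWWWWWWbbbbbbbbbbbbbbbbbbbbbbbbbb
145 bbbbbbbbbbbbbbbbbbbbWWWWWWWWWWWWWWWWWWWWWWWWWWWWWWWWWWwbbbb
[... 2041 characters left out ...]
bbbbbbbbbbbbbbbbbb..
270 ................bbbbbbbbbbbbbbbbbbbbbbbbbbbbbbbbbbbbbbbbbbbbbbbbbbbbbbbbbbbbbbbb
275 ..............................................................................ww
280 ...........................................................................wwwww
285 ........................................................................wwwwwwww
290 .....................................................................wwwwwwwwwww
295 .................................................................wwwwwwwwww.....
300 ............................................................wwwwwwwwwwwwwww.....
305 ......................................................wwwwwwwwwwwwwwwwwwww......
```

The finger lies over the block, aligned with it to within a few degrees, and the block is still in the corner with the gripper clear. I'm handing in.

```bash
python3 -c "
from workcell import job_done
print(job_done())"
```

```text
the job is handed in; nothing more can be done
None
```

I handed the job in at about 40 s of the 72 s limit: the aluminium block lies bores up, flush in the fence corner, and the clamp finger is over it with the knob turned home. These are my readings from camera and force; the hand-in returned no verdict.

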